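Clamp the tester tin, turn it to the front of the revolving stand and hold it there

ROBOT

A 6-joint arm with a two-finger parallel gripper is mounted at the origin on a cart in front of the work surface, level with it; the furniture and walls round the work are solid. World frame = base frame: x ahead of the robot, y to its left, z up, the work surface at z = 0. Lengths are in mm, angles in degrees, forces in N, time in s.
With the tool pointing down it reaches from about 300 to 875 mm from the base axis. Payload 6.4 kg.
Tool frame: the origin (TCP) lies at the centre of the arm's flange, where the gripper is bolted on; the fingertips stand 166 mm ahead of it and the grasp point (between the pads) lies 147 mm ahead of it; z points along the fingers, y is the direction in which the jaws open and shut (so a half turn about z gives the same grasp; the last joint's range is limited). The gripper opens to 88 mm and grips with 3 to 60 N. Pads are 18 mm wide; open, the fingers measure 123 mm over their backs; the gripper's body (75 mm by 187 mm) begins 45 mm behind the grasp point.
Start: joints at [51.893, 10.359, 92.074, -0, 77.567, -11.82], TCP at [254.644, 515.557, 404.714] pointing down, gripper open.
Joint ranges: [-171.53, 171.53], [-51.25, 118.39], [17.06, 147.69], [-65.23, 245.23], [0, 150.52], [-178.68, 178.68]. Speed limits (degrees/s): [147.25, 147.25, 172.46, 180, 180, 180].

INTERFACE

Orientations are given as a 3x3 rotation matrix whose columns are the frame's x, y, z axes.
In Python, from station import telemetry, optics, arm, spotter gives the robot as it stands. The module is installed in compiled form; this text tells all that it offers.
- The arm moves only by the tool servo_tool, never from a script. Its argument "moves" is a list of rows, each a list of 3 entries, a list of its own where there are three numbers: the opening, from -1 (shut) to 1 (fully open), then the shift along the tool's x, y, z in cm, then the turn about the tool's z in rad. In form: [[grip, [dx, dy, dz], twist], ...]. A call has 1 to 8 rows; each row is the pose to reach, as a shift and turn from the pose measured when the call began, along the tool's axes at that moment; what a row does not reach only later rows make up. A row lasts 1/10 s, in which the tool goes at most 50 mm and 8.59 degrees, less where a joint would pass 70% of its speed; a pose out of reach is approached as far as the arm can. A call with a gripper value outside its range is refused whole. The fingers move at their own pace and stop on an object; "squeeze" is the grip in N (left out, the last holds). Time passes only in rows, so rows that repeat a pose let the fingers close. It gives the time, the measured TCP pose, the force and the opening at its end, in the units of the state.
- telemetry.read_state(): the state, without advancing time (a new reading comes with each control period).
- optics.get_image(name): name is "scene" or "top" or "wrist"; returns (picture, depth): 480x640x3 uint8, red, green, blue; 480x640 float32, mm along the optical axis (not along the pixel's ray), 0 where there is no reading.
- optics.camera_model(name): a dict with "fovy" (degrees; the focal length in pixels is half the picture's height over the tangent of half this angle, whatever the lens; pixels are square), "cx", "cy" (the principal point, pixels), "k1" (the pictures are not rectified: a ray, as slopes to the right and down, at radius r is drawn at 1 + k1 r^2 times it, then the intrinsics apply), "pose" (4x4, takes a point from camera to world coordinates). Camera axes: x right, y down, z forward; pixel columns grow to the right and rows downward; lengths in mm; the calibration is good to about 2 mm. A picture is of the moment at which its call begins: read the wrist's pose just before it. camera_model takes no time and is no camera call; for the wrist camera it gives the pose at the moment of the call.
- arm.finish_job(): hands the job in, once; it reports no verdict.
Trained networks look in the newest picture that a camera, given by its name, has taken for a name from the list of things; names that differ only in an ending like _2 or _b are one class to them, and where a whole thing is asked for, a point or a joint stands for the part that bears it (a point fixed in the world has none). Each returns a list of dicts, best first, with "conf" (0 to 1); they miss things now and then, are a little off and sometimes report something else, mostly with a low value. They report only what shows in the picture. A call takes as long as a camera call.
- spotter.search_frame(camera, query): "box" ([left, top, right, bottom] in pixels, round what is visible of it).
- spotter.cut_out(camera, query): "pixels" (480x640 bool, what is visible of it) and "box" ([left, top, right, bottom] in pixels, round what is visible of it).
- spotter.place_of(camera, query): "uv" ([column, row] in pixels: a listed point, or the origin of a listed thing).
The state is a dict: "time": time; "joint_pos": joint angles; "dq": joint speeds; "joint_efforts": joint torques, N m; "position": TCP position; "orientation": TCP orientation; "contact_force": force on the tool from outside, world axes, zero at the start; "torque": the same for the moment, N m; "gripper_width": finger opening in mm.
Only numpy, scipy, OpenCV 4.12 (cv2) and the standard library are available. Lean on these libraries where they do the work, as an engineer would, in place of code of your own. Each camera call takes 0.05 s, during which the arm holds its last target. There are 200 camera calls.

TASK

A customer wants to try the salve, so make the tester ready: on the revolving tin stand, first slide shut the clamp jaw of the tin with the red dot, pushing its knob inwards until it nips that tin firmly in its seat (it must not turn when the lid is twisted off). Then turn the stand until that tin faces the front, square to the middle of the spatula tray, and finish gripping the handle bar in the middle of the stand so that it cannot run on; do not let go. Do it gently and leave the other tins on the stand and the things round it where they are.

Things in the scene. Friction and masses are not known exactly. Their poses are not given: they have to be found in the camera images.
- stand: fixed dark wooden foot of the stand, disc 184 mm across, 14 mm high; origin on the turning axis, on the counter. Its own -x axis points to the FRONT, where the spatula tray stands (open dark wooden tray 34 x 118 x 18 mm with pale spatulas, its middle 148 mm from the axis). The foot is turned a little either way at each start, the front with it
- carousel: round wooden deck, 254 mm across, turning on the foot about the vertical axis, up to 3.1 rad either way; friction 0.06 N m, stays where left. Origin on the axis at counter height; deck top 34 mm up. Tin seats at +135 (a), -135 (b), +45 (c) and -45 degrees (d) from its own x axis: V of two rubber-faced pads, 18 mm high, on the hub side; a clamped tin's centre is 62 mm from the axis
- stand_handle: handle bar of the stand on a post in the middle of the deck: dark wood, 56 mm long along its own x axis, 16 mm thick along its y, 27 mm high; origin at its centre, on the turning axis, 102 mm above the counter (top at 116). It turns with the deck; below it there is only the thin post down to the tins' lids at 64 mm
- tester_tin: the tester: round salve tin, 63 mm across, 30 mm high, 0.06 to 0.11 kg, cream side and green lid with a RED DOT 22 mm across on the lid; origin at the centre of its underside. It stands loose on the deck in seat a or b, up to 5 mm out of its seat (towards the rim)
- tin_2: second salve tin, same size, plain green lid without dot, loose in the other one of the seats a and b; its jaw stays as it is
- tin_3: third salve tin, same size, plain green lid without dot, loose in seat c; seat d is empty
- tea_glass: bystander: waisted tea glass, 62 mm across, 86 mm high; origin at the centre of its underside
- soap_stamp: bystander: wooden soap stamp with a turned knob, 36 x 50 x 74 mm; origin at the centre of its underside
- price_stand: bystander: wood block with an upright price card, 22 x 70 x 66 mm; origin at the centre of its underside
- knob_a (a point): dark wooden knob on the jaw of seat a, 16 mm across, upright, from 74 to 100 mm above the counter on a thin stem; point on its axis at 88 mm. It slides only straight to and from the turning axis. Starts 8 to 16 mm off shut; shut on a seated tin it is 40.5 mm from the tin's centre and 102.5 mm from the axis. A push of 8 to 15 N in all nips the tin well
- jaw_a: sliding brass clamp jaw of seat a, with knob_a on it, 50 mm high at most above the counter but for the knob; origin at the middle of the foot of its rubber face (9 mm nearer the axis than the knob), at deck height; its -x axis points to the turning axis, the way it shuts. Sliding friction 2.5 N; it stays where it is left
- knob_b (a point): the same knob on the jaw of seat b
- jaw_b: the same jaw of seat b
- knob_c (a point): the same knob on the jaw of seat c
- jaw_c: the same jaw of seat c
- knob_d (a point): the same knob on the jaw of seat d
- jaw_d: the same jaw of seat d

How it is judged:
By the outcome, as a careful person would: the job done as asked, in the order asked, and still so for the second after the job is handed in, while the arm keeps its last pose, push and grip.
It also fails if it takes over 42 s, if anything falls off the work surface, if the arm or the gripper's body presses on something with over 40 N, if the wrist force passes 120 N, or if a joint passes its speed limit or range.

## Working session

There is one attempt and no reset: what is moved stays moved. The work goes in short steps, Python scripts to look and compute and a tool call to move; the robot and the scene stay as the last step left them, time stands still between calls to the robot, and variables do not carry over. Pictures are saved under pics/ and viewed, about 8 in all and at most 12, crops included, and the job is handed in when it is done.

Besides the shell and the picture viewer there is one more tool, called after "Call:" as name(argument=value, ...) on one line, values as JSON. servo_tool: Moves the arm, as the interface text tells. Its arguments: {"type":"object","properties":{"moves":{"type":"array"},"squeeze":{"type":"number"}},"required":["moves"]}

```bash
mkdir -p pics; cat > h.py <<'E'
import numpy as np, cv2
from station import telemetry, optics, arm, spotter
def K(m):
    f=240/np.tan(np.radians(m["fovy"])/2); return f,m["cx"],m["cy"],m["k1"]
def ray(m,uv):
    f,cx,cy,k=K(m); d=np.array([(uv[0]-cx)/f,(uv[1]-cy)/f]); s=d.copy()
    for _ in range(20): s=d/(1+k*(s@s))
    return np.array([s[0],s[1],1.])
def onplane(m,uv,z):
    P=np.array(m["pose"]); o=P[:3,3]; r=P[:3,:3]@ray(m,uv); return o+r*(z-o[2])/r[2]
def proj(m,p):
    f,cx,cy,k=K(m); P=np.array(m["pose"]); c=P[:3,:3].T@(np.array(p)-P[:3,3]); s=c[:2]/c[2]; s=s*(1+k*(s@s)); return np.array([s[0]*f+cx,s[1]*f+cy])
def save(n,im): cv2.imwrite(f"pics/{n}.png",cv2.cvtColor(im,cv2.COLOR_RGB2BGR))
E
python3 - <<'E'
from h import *
np.set_printoptions(precision=1,suppress=True)
s=telemetry.read_state(); print(s["time"],s["position"],s["orientation"],s["gripper_width"])
ims={}
for c in("top","scene"):
    im,d=optics.get_image(c); m=optics.camera_model(c); print(c,m["fovy"],m["k1"],np.array(m["pose"]))
    ims[c]=im;save(c+"0",im)
    for q,z in(("knob_a",88),("stand_handle",102),("tester_tin",34),("tin_2",34),("carousel",0),("stand",0),("tea_glass",0),("soap_stamp",0),("price_stand",0)):
        for r in spotter.place_of(c,q)[:5]: print(q,round(r["conf"],2),np.array(r["uv"]),onplane(m,r["uv"],z))
E
```

```text
0.0 [254.5 515.3 403.8] [[-0.9  0.4 -0. ]
 [ 0.4  0.9 -0. ]
 [ 0.  -0.  -1. ]] 88.11267993120866
top 55.66555808134371 -0.07917965150198235 [[ -0.   -1.    0.1 499.7]
 [ -1.    0.    0.  -56.3]
 [ -0.   -0.1  -1.  951.9]
 [  0.    0.    0.    1. ]]
knob_a 0.66 [334.5 296.3] [502.6 -49.4  88. ]
knob_a 0.66 [269.1 205. ] [679.1  76.9  88. ]
knob_a 0.58 [248.6 284. ] [526.1 114.2  88. ]
knob_a 0.58 [348.8 213.6] [660.9 -77.7  88. ]
stand_handle 0.65 [297.5 249.3] [590.7  19.8 102. ]
tester_tin 0.71 [315.1 281.5] [532.5 -10.   34. ]
tin_2 0.96 [273.  271.6] [552.8  75.4  34. ]
tin_2 0.82 [285.3 226.5] [645.1  51.2  34. ]
tin_2 0.27 [431.5 276.9] [ 540.6 -244.5   34. ]
carousel 0.79 [305.3 252.5] [594.7  12.4   0. ]
tea_glass 0.7 [296.7 175. ] [762.9  31.6   0. ]
soap_stamp 0.62 [430.4 274.8] [ 546.5 -249.3    0. ]
price_stand 0.84 [408.6 230. ] [ 641.4 -206.     0. ]
price_stand 0.69 [432.2 276.4] [ 543.1 -253.     0. ]
price_stand 0.22 [301.4 248.6] [603.1  20.7  -0. ]
scene 53.29373013273021 -0.11289385640493232 [[ -0.8  -0.5   0.4 276.9]
 [ -0.6   0.6  -0.5 389.3]
 [ -0.   -0.7  -0.7 
[... 199 characters left out ...]
496.5 -49.9  88. ]
stand_handle 0.59 [312.6 267.4] [590.6  15.1 102. ]
stand_handle 0.21 [374.7 297.9] [475.6   2.8 102. ]
stand_handle 0.17 [365.8 218. ] [ 585.5 -132.3  102. ]
tin_2 0.86 [278.9 289.7] [640.5  49.8  34. ]
tin_2 0.74 [307.  324.7] [556.3  74.7  34. ]
tin_2 0.65 [351.5 291.7] [537.  -25.5  34. ]
carousel 0.7 [315.2 299.3] [592.1   8.4  -0. ]
stand 0.59 [374.5 294.2] [513.1 -67.2   0. ]
stand 0.32 [248.7 270.5] [734.  35.  -0.]
tea_glass 0.97 [240.5 264.3] [757.1  33.8   0. ]
tea_glass 0.32 [373.9 295.2] [512.7 -64.7   0. ]
soap_stamp 0.6 [412.5 227.6] [ 544.  -254.6   -0. ]
soap_stamp 0.51 [252.7 291. ] [694.8  65.3  -0. ]
price_stand 0.73 [362.  219.2] [ 640.4 -210.1    0. ]
```

```bash
python3 - <<'E'
import cv2
a=cv2.imread("pics/top0.png")[130:370,170:490]; cv2.imwrite("pics/top0c.png",cv2.resize(a,(800,600),interpolation=cv2.INTER_CUBIC))
E
```

```text
(no output)
```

View pics/top0c.png

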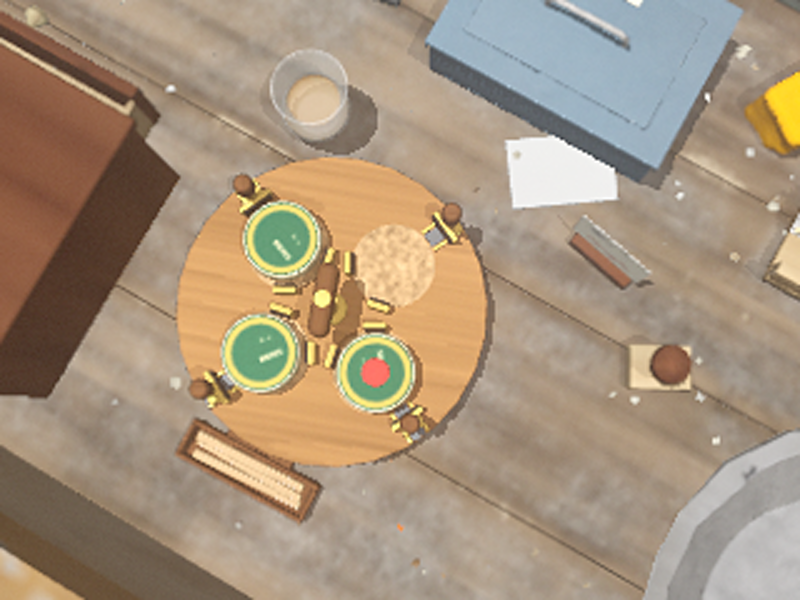

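View pics/scene0.png

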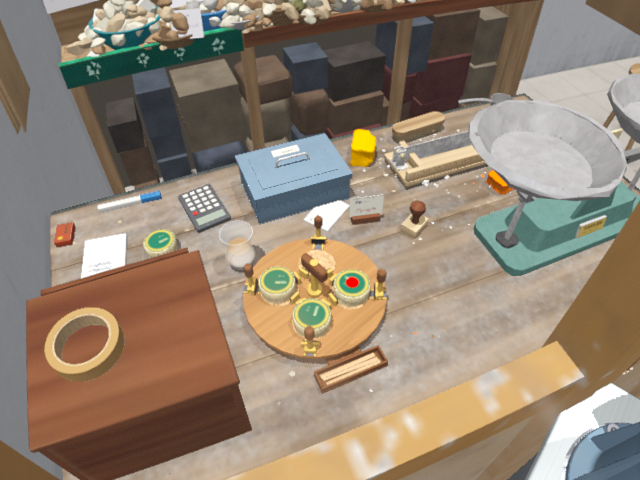

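```bash
cat >> h.py <<'E'
def toolmove(xyz,yang):
    "shift cm in tool axes and twist rad so tool y points at yang deg (mod 180)"
    s=telemetry.read_state(); R=np.array(s["orientation"]); p=np.array(s["position"])
    ya=np.degrees(np.arctan2(R[1,1],R[0,1])); d=(yang-ya+90)%180-90
    print("t",round(s["time"],2),"pos",p.round(1),"yang",round(ya,2),"F",np.array(s["contact_force"]).round(1),"w",round(s["gripper_width"],1),"J6",round(s["joint_pos"][5],1))
    print("move cm",(R.T@(np.array(xyz)-p)/10).round(3),"twist",round(-np.radians(d),4))
E
python3 - <<'E'
from h import *
im,d=optics.get_image("top"); m=optics.camera_model("top")
P=np.array(m["pose"])
def pt(u,v):
    r=ray(m,(u,v))*d[int(v),int(u)]; return (P[:3,:3]@r+P[:3,3]).round(0)
for n,c in dict(cab_corner=(175,180),cab2=(130,110),cab3=(50,390),cabtop=(60,300),tray=(250,470),bluebox=(600,60),scale=(760,520)).items():
    print(n,pt(170+c[0]*.4,130+c[1]*.4))
# tray corners (crop) at rim height 18
for c in((194,420),(320,487),(303,521),(178,451)): print(onplane(m,(170+c[0]*.4,130+c[1]*.4),18).round(1))
c=(-.8116,-.584)
toolmove((500,-50,400),35.5)
wm=optics.camera_model("wrist"); R=np.array(telemetry.read_state()["orientation"]); print(wm["fovy"],(R.T@(np.array(wm["pose"])[:3,3]-telemetry.read_state()["position"])).round(1),(R.T@np.array(wm["pose"])[:3,:3]).round(2))
E
```

```text
cab_corner [704. 153.   4.]
cab2 [723. 154. 156.]
cab3 [524. 254.   9.]
cabtop [590. 217. 105.]
tray [459.  84.   8.]
bluebox [ 782. -201.   79.]
scale [ 436. -268.  233.]
[499.6 129.6  18. ]
[445.3  25.6  18. ]
[418.   39.3  18. ]
[474.3 142.5  18. ]
t 1.05 pos [254.6 515.6 404.7] yang 63.71 F [ 0.5 -0.1 -0.4] w 88.3 J6 -11.8
move cm [-47.046 -39.84    0.472] twist 0.4924
71.40573044517289 [69.8  0.4 19.7] [[ 0.   -0.96 -0.27]
 [ 1.    0.    0.  ]
 [ 0.   -0.27  0.96]]
```

Call:
servo_tool(moves=[[1,[-47,-39.8,0.5],0.49],[1,[-47,-39.8,0.5],0.49],[1,[-47,-39.8,0.5],0.49],[1,[-47,-39.8,0.5],0.49],[1,[-47,-39.8,0.5],0.49],[1,[-47,-39.8,0.5],0.49],[1,[-47,-39.8,0.5],0.49],[1,[-47,-39.8,0.5],0.49]])

```text
time: 1.85
position: [414.1, 146.7, 401.9]
orientation: [[-0.583, 0.813, 0.001], [0.813, 0.583, 0.0], [-0.001, 0.001, -1.0]]
contact_force: [1.6, 0.6, -0.1]
gripper_width: 88.1
```

```bash
python3 - <<'E'
from h import *
toolmove((540,-30,400),35.5)
E
```

```text
t 1.85 pos [414.1 146.7 401.9] yang 35.65 F [ 1.6  0.6 -0.1] w 88.1 J6 -31.7
move cm [-21.696  -0.072   0.198] twist 0.0026
```

Call:
servo_tool(moves=[[1,[-21.7,0,0.2],0],[1,[-21.7,0,0.2],0],[1,[-21.7,0,0.2],0],[1,[-21.7,0,0.2],0],[1,[-21.7,0,0.2],0],[1,[-21.7,0,0.2],0]])

```text
time: 2.45
position: [541.5, -31.7, 399.7]
orientation: [[-0.58, 0.815, 0.001], [0.815, 0.58, 0.0], [-0.0, 0.001, -1.0]]
contact_force: [0.8, 0.0, -0.1]
gripper_width: 88.3
```

```bash
python3 - <<'E'
from h import *
im,d=optics.get_image("wrist"); m=optics.camera_model("wrist"); save("w1",im)
for q,z in(("knob_b",88),("stand_handle",102),("tester_tin",34),("carousel",0),("stand",0)):
    for r in spotter.place_of("wrist",q)[:4]: print(q,round(r["conf"],2),np.array(r["uv"]).round(),onplane(m,r["uv"],z).round(1))
toolmove((502,-50,400),35.5)
E
```

```text
knob_b 0.96 [259. 208.] [495.4 -50.9  88. ]
knob_b 0.86 [395.  66.] [521.  110.1  88. ]
knob_b 0.86 [508. 214.] [681.9  75.6  88. ]
knob_b 0.7 [378. 323.] [655.  -79.9  88. ]
stand_handle 0.83 [390. 206.] [585.7  18.6 102. ]
tester_tin 0.81 [313. 197.] [534.5 -23.2  34. ]
carousel 0.61 [370. 188.] [584.7  18.7   0. ]
carousel 0.28 [380. 324.] [ 704.  -112.4    0. ]
t 2.75 pos [540.  -28.2 400.2] yang 35.76 F [-0.   0.6 -0.2] w 88.3 J6 -51.3
move cm [ 0.448 -4.361  0.013] twist 0.0045
```

View pics/w1.png

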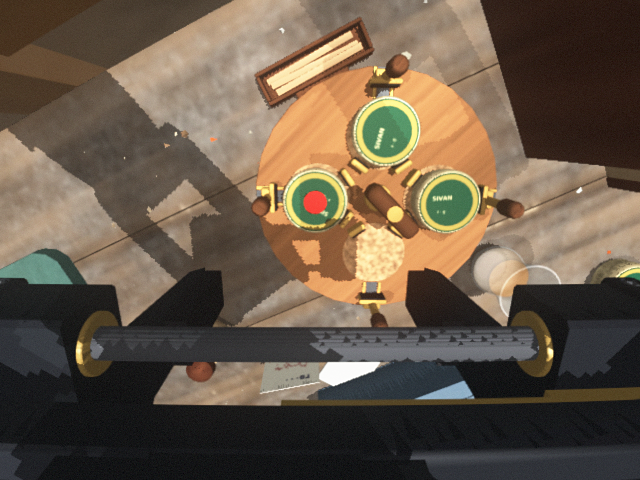

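Call:
servo_tool(moves=[[1,[0.6,-4.6,0],0],[1,[0.6,-4.6,4],0],[1,[0.6,-4.6,8],0],[1,[0.6,-4.6,12],0],[1,[0.6,-4.6,14.5],0],[1,[0.6,-4.6,16],0],[1,[0.6,-4.6,16.2],0],[1,[0.6,-4.6,16.2],0]])

```text
time: 3.55
position: [499.3, -49.4, 238.4]
orientation: [[-0.585, 0.811, 0.001], [0.811, 0.585, 0.0], [-0.0, 0.001, -1.0]]
contact_force: [-0.4, 0.1, 0.6]
gripper_width: 88.1
```

```bash
python3 - <<'E'
from h import *
im,d=optics.get_image("wrist"); m=optics.camera_model("wrist"); save("w2",im)
for r in spotter.place_of("wrist","knob_b")[:4]: print(round(r["conf"],2),np.array(r["uv"]).round(),onplane(m,r["uv"],88).round(1))
toolmove((499,-50,238),35.5)
E
```

```text
0.78 [305. 301.] [496.5 -50.8  88. ]
0.56 [627.  10.] [523.9 109.9  88. ]
t 3.65 pos [499.9 -49.9 239.4] yang 35.8 F [0.  0.4 0.6] w 88.3 J6 -55.1
move cm [ 0.045 -0.081  0.142] twist 0.0052
```

View pics/w2.png

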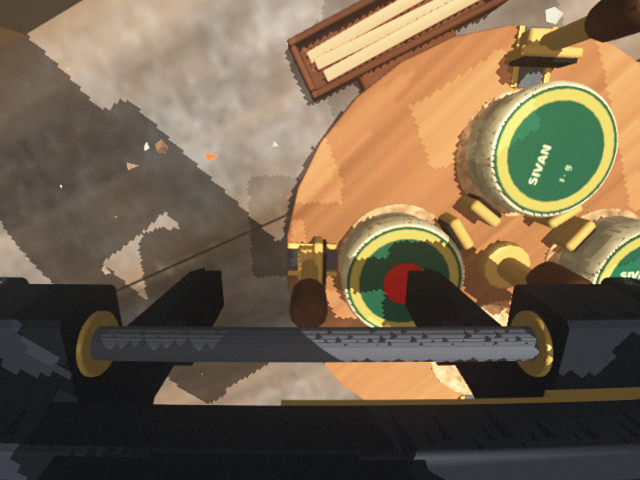

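Call:
servo_tool(moves=[[-0.32,[0,0,0],0],[-0.32,[0,0,0],0],[-0.32,[0,0,0],0],[-0.32,[0,0.2,0],0],[-0.32,[0,0.4,0],0],[-0.32,[0,0.6,0],0],[-0.32,[0,0.7,0],0],[-0.32,[0,0.8,0],0]], squeeze=20)

```text
time: 4.45
position: [506.3, -45.3, 239.3]
orientation: [[-0.585, 0.811, 0.003], [0.811, 0.585, -0.001], [-0.002, 0.002, -1.0]]
contact_force: [-1.4, -1.2, 2.0]
gripper_width: 30.2
```

```bash
python3 - <<'E'
from h import *
toolmove((499,-50,238),35.5)
E
```

```text
t 4.45 pos [506.3 -45.3 239.3] yang 35.82 F [-1.4 -1.2  2. ] w 30.2 J6 -54.3
move cm [ 0.045 -0.871  0.134] twist 0.0056
```

Call:
servo_tool(moves=[[-0.32,[0,0.1,0],0],[-0.32,[0,0.2,0],0],[-0.32,[0,0.3,0],0],[-0.32,[0,0.4,0],0]])

```text
time: 4.85
position: [509.6, -43.0, 239.3]
orientation: [[-0.585, 0.811, 0.002], [0.811, 0.585, -0.001], [-0.002, 0.001, -1.0]]
contact_force: [-1.3, -2.8, 1.5]
gripper_width: 30.4
```

Call:
servo_tool(moves=[[-0.32,[0,0.1,0],0],[-0.32,[0,0.2,0],0]])

```text
time: 5.05
position: [511.2, -41.8, 239.3]
orientation: [[-0.585, 0.811, 0.002], [0.811, 0.585, -0.001], [-0.002, 0.001, -1.0]]
contact_force: [-1.7, -2.4, 1.8]
gripper_width: 29.8
```

Call:
servo_tool(moves=[[-0.32,[0,0.1,0],0],[-0.32,[0,0.2,0],0]])

```text
time: 5.25
position: [512.2, -41.0, 239.2]
orientation: [[-0.586, 0.81, -0.001], [0.81, 0.586, -0.002], [-0.001, -0.002, -1.0]]
contact_force: [-10.7, -6.7, 6.7]
gripper_width: 30.2
```

Call:
servo_tool(moves=[[-0.32,[0,0.1,0],0]])

```text
time: 5.35
position: [512.4, -40.8, 239.1]
orientation: [[-0.586, 0.81, -0.004], [0.81, 0.586, -0.003], [-0.0, -0.005, -1.0]]
contact_force: [-6.9, -5.6, 4.6]
gripper_width: 30.4
```

Call:
servo_tool(moves=[[-0.32,[0,0.1,0],0]])

```text
time: 5.45
position: [512.7, -40.6, 239.1]
orientation: [[-0.586, 0.81, -0.006], [0.81, 0.586, -0.004], [0.0, -0.007, -1.0]]
contact_force: [-7.3, -5.2, 4.9]
gripper_width: 29.3
```

Call:
servo_tool(moves=[[-0.32,[0,0.12,0],0],[-0.32,[0,0.15,0],0]])

```text
time: 5.65
position: [513.2, -40.2, 239.0]
orientation: [[-0.587, 0.81, -0.009], [0.81, 0.587, -0.005], [0.001, -0.01, -1.0]]
contact_force: [-9.6, -7.2, 7.2]
gripper_width: 29.9
```

```bash
python3 - <<'E'
from h import *
toolmove((499,-50,238),35.5)
im,d=optics.get_image("wrist"); m=optics.camera_model("wrist"); save("w3",im)
for q,z in(("knob_b",88),("tester_tin",34),("tester_tin",64)):
  for r in spotter.place_of("wrist",q)[:2]: print(q,round(r["conf"],2),np.array(r["uv"]).round(),onplane(m,r["uv"],z).round(1))
toolmove((499,-50,238),35.5)
E
```

```text
t 5.65 pos [513.2 -40.2 239. ] yang 35.93 F [-9.6 -7.2  7.2] w 29.9 J6 -53.2
move cm [ 0.041 -1.727  0.122] twist 0.0076
knob_b 0.67 [588.   8.] [522.9 109.4  88. ]
knob_b 0.65 [295. 300.] [504.2 -44.4  88. ]
tester_tin 0.81 [370. 261.] [538.7 -22.5  34. ]
tester_tin 0.81 [370. 261.] [527.9 -16.2  64. ]
t 5.85 pos [513.2 -40.2 239.1] yang 35.92 F [-7.1 -5.4  6.5] w 29.9 J6 -53.2
move cm [ 0.044 -1.722  0.126] twist 0.0074
```

View pics/w3.png

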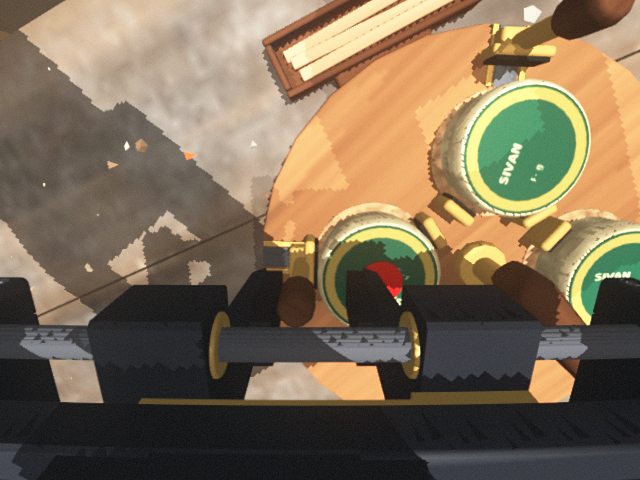

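Call:
servo_tool(moves=[[-0.32,[0,-0.3,0],0],[-0.32,[0,-0.6,0],0],[-0.32,[0,-0.7,0],0],[0.2,[0,-0.7,0],0],[1,[0,-0.7,-1],0],[1,[0,-0.7,-4],0],[1,[0,-0.7,-9],0],[1,[0,-0.7,-13],0]])

```text
time: 6.65
position: [508.8, -43.5, 372.0]
orientation: [[-0.587, 0.81, -0.008], [0.81, 0.587, -0.005], [0.0, -0.009, -1.0]]
contact_force: [1.7, -0.1, 0.4]
gripper_width: 67.6
```

```bash
python3 - <<'E'
from h import *
for c in("wrist","top"):
  im,d=optics.get_image(c); m=optics.camera_model(c); save(c+"4",im)
  for q,z in(("knob_b",88),("stand_handle",102),("tester_tin",34)):
    for r in spotter.place_of(c,q)[:4]: print(c,q,round(r["conf"],2),np.array(r["uv"]).round(),onplane(m,r["uv"],z).round(1))
toolmove((591,17,370),80)
E
python3 - <<'E'
import cv2,numpy as np
a=cv2.imread("pics/top4.png")[190:330,210:390]; b=cv2.imread("pics/wrist4.png")
cv2.imwrite("pics/c4.png",np.vstack([cv2.resize(b,(400,300)),cv2.resize(a,(400,300),interpolation=2)]))
E
```

```text
wrist knob_b 0.82 [572. 233.] [696.4  77.4  88. ]
wrist knob_b 0.68 [322. 211.] [511.2 -33.8  88. ]
wrist knob_b 0.65 [312. 222.] [509.6 -46.4  88. ]
wrist knob_b 0.64 [454.  72.] [527.9 110.8  88. ]
wrist stand_handle 0.59 [442. 227.] [594.1  14.9 102. ]
wrist tester_tin 0.82 [352. 213.] [544.4 -27.4  34. ]
wrist tester_tin 0.58 [411. 201.] [584.7  16.8  34. ]
wrist tester_tin 0.32 [432.  99.] [538. 101.  34.]
top knob_b 0.54 [270. 205.] [678.7  75.4  88. ]
top knob_b 0.53 [351. 215.] [657.8 -81.2  88. ]
top tester_tin 0.71 [270. 205.] [690.9  82.6  34. ]
t 7.05 pos [508.1 -43.4 367.5] yang 35.93 F [ 0.2  0.4 -0.3] w 88.3 J6 -53.9
move cm [ 0.034 10.252 -0.378] twist -0.7692
```

View pics/c4.png

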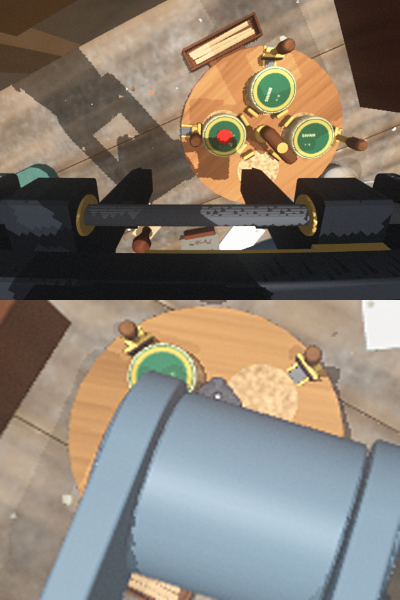

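Call:
servo_tool(moves=[[1,[0,4,0],-0.14],[1,[0,8,0],-0.28],[1,[0,10.25,0],-0.42],[1,[0,10.25,0],-0.56],[1,[0,10.25,0],-0.7],[1,[0,10.25,0],-0.77],[1,[0,10.25,0],-0.77],[1,[0,10.25,0],-0.77]])

```text
time: 7.85
position: [590.9, 16.7, 365.1]
orientation: [[-0.984, 0.175, -0.014], [0.175, 0.985, -0.004], [0.013, -0.006, -1.0]]
contact_force: [0.2, 0.4, 0.2]
gripper_width: 88.2
```

```bash
python3 - <<'E'
from h import *
im,d=optics.get_image("wrist"); m=optics.camera_model("wrist"); save("w5",im)
for q,z in(("knob_b",88),("stand_handle",102),("tester_tin",34),("stand",0)):
    for r in spotter.place_of("wrist",q)[:4]: print(q,round(r["conf"],2),np.array(r["uv"]).round(),onplane(m,r["uv"],z).round(1))
for r in spotter.cut_out("wrist","stand_handle")[:1]:
    v,u=np.nonzero(r["pixels"]); print(r["conf"],r["box"]); print(cv2.minAreaRect(np.c_[u,v].astype(np.float32)))
toolmove((591,17,248),80)
E
```

```text
knob_b 0.96 [213. 135.] [503.8 -46.5  88. ]
knob_b 0.75 [215. 321.] [655.4 -84.   88. ]
knob_b 0.67 [403. 322.] [683.8  77.5  88. ]
knob_b 0.66 [422. 125.] [523.6 108.3  88. ]
stand_handle 0.77 [310. 234.] [588.7  13.1 102. ]
tester_tin 0.62 [264. 166.] [535.9 -22.   34. ]
tester_tin 0.48 [382. 290.] [677.6  69.5  34. ]
stand 0.27 [267. 168.] [538.9 -24.8   0. ]
0.69 [302.8, 191.9, 323.0, 271.9]
((312.4999694824219, 235.0), (75.99998474121094, 20.999996185302734), 90.0)
t 8.15 pos [591.1  16.6 366.2] yang 80.01 F [-0.1 -0.4 -0.2] w 88.5 J6 -89.7
move cm [-0.113  0.11  11.82 ] twist 0.0001
```

View pics/w5.png

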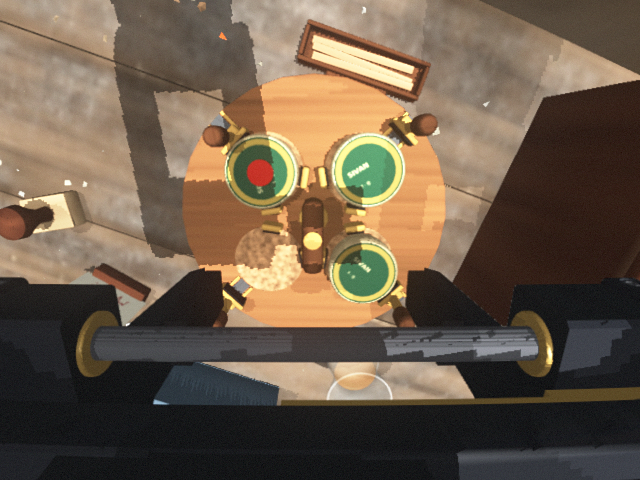

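```bash
python3 - <<'E'
from h import *
m=optics.camera_model("wrist")
C=np.array([onplane(m,c,18) for c in((310,20),(431,64),(417,101),(296,56))])[:,:2]; print(C.round(1))
c=C.mean(0); e=(C[1]-C[0])+(C[2]-C[3]); ax=np.array([589.3,12.6])
print(c, np.linalg.norm(c-ax), "dir",np.degrees(np.arctan2(*(c-ax)[::-1])),"edge normal",np.degrees(np.arctan2(e[1],e[0]))+90)
print(np.linalg.norm(C[1]-C[0]),np.linalg.norm(C[3]-C[0]))
toolmove((590,14,248),80)
E
```

```text
[[418.9  41.3]
 [473.  143.4]
 [502.7 127.5]
 [445.7  23.7]]
[460.06785637  83.98867771] 147.63905395667967 dir 151.08345358425828 edge normal 151.6379691664926
115.49726780781339 32.05379888598135
t 8.15 pos [591.1  16.6 366.2] yang 80.01 F [-0.1 -0.4 -0.2] w 88.5 J6 -89.7
move cm [-0.067 -0.203 11.823] twist 0.0001
```

Call:
servo_tool(moves=[[1,[-0.1,-0.2,3],0],[1,[-0.1,-0.2,6],0],[1,[-0.1,-0.2,9],0],[1,[-0.1,-0.2,11],0],[1,[-0.1,-0.2,11.8],0],[1,[-0.1,-0.2,11.8],0]], squeeze=15)

```text
time: 8.75
position: [590.0, 14.0, 247.2]
orientation: [[-0.985, 0.174, -0.014], [0.174, 0.985, -0.004], [0.013, -0.006, -1.0]]
contact_force: [-0.6, 0.6, 0.0]
gripper_width: 88.1
```

Call:
servo_tool(moves=[[0,[0,0,0],0],[-0.3,[0,0,0],0],[-0.5,[0,0,0],0],[-0.6,[0,0,0],0],[-1,[0,0,0],0],[-1,[0,0,0],0],[-1,[0,0,0],0]], squeeze=15)

```text
time: 9.45
position: [590.0, 14.0, 247.3]
orientation: [[-0.985, 0.174, -0.014], [0.174, 0.985, -0.004], [0.013, -0.006, -1.0]]
contact_force: [-0.2, 1.1, -0.6]
gripper_width: 34.3
```

```bash
python3 - <<'E'
from h import *
toolmove((590,14,248),80)
E
```

```text
t 9.45 pos [590.   14.  247.3] yang 79.99 F [-0.2  1.1 -0.6] w 34.3 J6 -89.9
move cm [-0.002 -0.    -0.07 ] twist -0.0001
```

Call:
servo_tool(moves=[[-1,[0,0,0],0],[-1,[0,0,0],0],[-1,[0,0,0],0],[-1,[0,0,0],0],[-1,[0,0,0],0]])

```text
time: 9.95
position: [590.0, 14.6, 247.2]
orientation: [[-0.985, 0.174, -0.014], [0.174, 0.985, -0.003], [0.013, -0.005, -1.0]]
contact_force: [1.6, 5.2, -1.5]
gripper_width: 15.5
```

```bash
python3 - <<'E'
from h import *
toolmove((590,14,248),80); print(np.array(telemetry.read_state()["torque"]).round(2))
E
```

```text
t 9.95 pos [590.   14.6 247.2] yang 80.0 F [ 1.6  5.2 -1.5] w 15.5 J6 -89.9
move cm [-0.01  -0.061 -0.075] twist -0.0
[ 0.8  -0.23 -0.08]
```

Call:
servo_tool(moves=[[-1,[0,0.05,0],0.01],[-1,[0,0.1,0],0.03],[-1,[0,0.1,0],0.06],[-1,[0,0.1,0],0.1],[-1,[0,0.1,0],0.14],[-1,[0,0.1,0],0.18],[-1,[0,0.1,0],0.21],[-1,[0,0.1,0],0.23]])

```text
time: 10.75
position: [590.2, 15.1, 247.3]
orientation: [[-0.918, 0.395, -0.014], [0.395, 0.919, -0.004], [0.011, -0.009, -1.0]]
contact_force: [0.3, -3.2, -0.7]
gripper_width: 16.3
```

```bash
python3 - <<'E'
from h import *
toolmove((590,15,248),17.2); print(np.array(telemetry.read_state()["torque"]).round(2))
E
```

```text
t 10.75 pos [590.2  15.1 247.3] yang 66.71 F [ 0.3 -3.2 -0.7] w 16.3 J6 -76.5
move cm [ 0.011 -0.017 -0.074] twist 0.8642
[-0.35  0.1   0.04]
```

Call:
servo_tool(moves=[[-1,[0,0,0],0.02],[-1,[0,0,0],0.06],[-1,[0,0,0],0.11],[-1,[0,0,0],0.16],[-1,[0,0,0],0.21],[-1,[0,0,0],0.26],[-1,[0,0,0],0.3],[-1,[0,0,0],0.33]])

```text
time: 11.55
position: [590.3, 15.4, 247.2]
orientation: [[-0.739, 0.673, -0.013], [0.673, 0.739, -0.003], [0.008, -0.011, -1.0]]
contact_force: [1.0, 0.8, -0.8]
gripper_width: 15.8
```

Call:
servo_tool(moves=[[-1,[0,0,0],0.02],[-1,[0,0,0],0.06],[-1,[0,0,0],0.11],[-1,[0,0,0],0.16],[-1,[0,0,0],0.21],[-1,[0,0,0],0.26],[-1,[0,0,0],0.3],[-1,[0,0,0],0.33]])

```text
time: 12.35
position: [590.5, 15.6, 247.3]
orientation: [[-0.48, 0.877, -0.012], [0.877, 0.48, -0.002], [0.004, -0.012, -1.0]]
contact_force: [3.5, 1.7, -2.5]
gripper_width: 15.8
```

```bash
python3 - <<'E'
from h import *
toolmove((590,15,248),17.2); print(np.array(telemetry.read_state()["torque"]).round(2))
E
```

```text
t 12.35 pos [590.5  15.6 247.3] yang 28.67 F [ 3.5  1.7 -2.5] w 15.8 J6 -38.4
move cm [-0.03  -0.08  -0.073] twist 0.2002
[ 0.31 -0.53  0.05]
```

Call:
servo_tool(moves=[[-1,[0,0,0],0.02],[-1,[0,0,0],0.06],[-1,[0,0,0],0.11],[-1,[0,0,0],0.15],[-1,[0,0,0],0.18],[-1,[0,0,0],0.19],[-1,[0,0,0],0.19],[-1,[0,0,0],0.19]])

```text
time: 13.15
position: [590.7, 15.7, 247.3]
orientation: [[-0.306, 0.952, -0.012], [0.952, 0.306, -0.002], [0.001, -0.012, -1.0]]
contact_force: [4.0, 1.0, -4.1]
gripper_width: 16.1
```

```bash
python3 - <<'E'
from h import *
toolmove((590,15,248),17.2); print(np.array(telemetry.read_state()["torque"]).round(2))
out=[]
for c in("wrist","top","scene"):
  im,d=optics.get_image(c); m=optics.camera_model(c); save(c+"6",im); out.append(cv2.resize(im,(400,300)))
  for q,z in(("knob_b",88),("tester_tin",34)):
    for r in spotter.place_of(c,q)[:4]: print(c,q,round(r["conf"],2),np.array(r["uv"]).round(),onplane(m,r["uv"],z).round(1))
  hsv=cv2.cvtColor(im,cv2.COLOR_RGB2HSV); k=((hsv[...,0]<6)|(hsv[...,0]>174))&(hsv[...,1]>190)&(hsv[...,2]>130)
  n,l,st,ce=cv2.connectedComponentsWithStats(k.astype(np.uint8))
  for i in range(1,n):
    if st[i,4]>25: print(c,"red",st[i],onplane(m,ce[i],64).round(1))
a=optics.get_image("top")[0][190:340,210:410]
save("c6",np.vstack([np.hstack([out[0],out[2]]),np.hstack([cv2.resize(a,(400,300)),out[1]])]))
E
```

```text
t 13.15 pos [590.7  15.7 247.3] yang 17.81 F [ 4.   1.  -4.1] w 16.1 J6 -27.6
move cm [-0.047 -0.091 -0.073] twist 0.0106
[ 0.37 -0.67  0.  ]
wrist knob_b 0.83 [520. 110.] [642.2 117.4  88. ]
wrist knob_b 0.7 [135. 134.] [497.2  61.   88. ]
wrist tester_tin 0.72 [238. 186.] [533.   41.9  34. ]
wrist red [ 203  173   44   44 1529] [533.3  42.1  64. ]
top knob_b 0.55 [274. 299.] [498.3  64.3  88. ]
top knob_b 0.41 [356. 281.] [531.1 -91.   88. ]
top tester_tin 0.82 [291. 281.] [533.9  38.5  34. ]
scene knob_b 0.61 [252. 297.] [637.3 114.7  88. ]
scene knob_b 0.57 [338. 320.] [502.9  63.2  88. ]
scene knob_b 0.49 [374. 250.] [536.5 -88.9  88. ]
scene knob_b 0.47 [292. 228.] [682.8 -41.4  88. ]
scene tester_tin 0.86 [330. 321.] [529.6  45.3  34. ]
scene red [324 303  13  11 108] [534.   41.3  64. ]
```

View pics/c6.png

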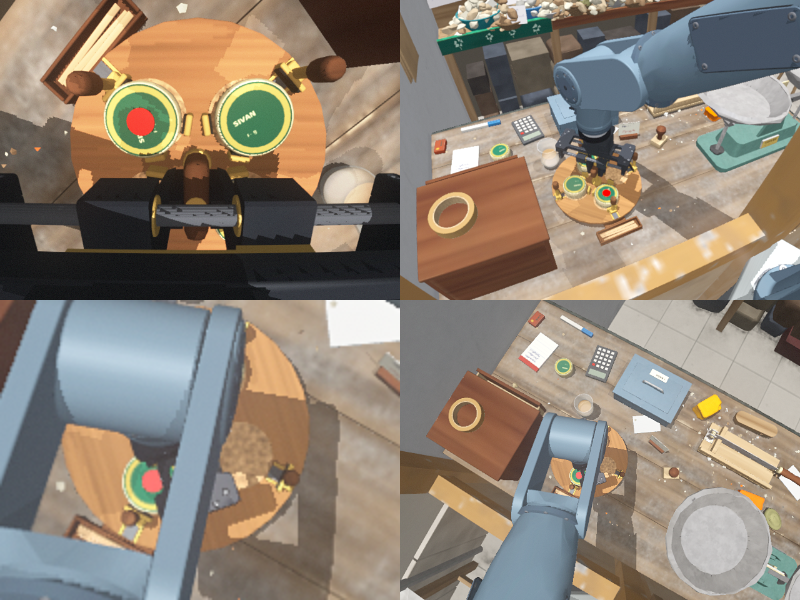

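Call:
servo_tool(moves=[[-1,[0,0,0],0.005],[-1,[0,0,0],0.01],[-1,[0,0,0],0.01],[-1,[0,0,0],0.01],[-1,[0,0,0],0.01],[-1,[0,0,0],0.01]], squeeze=20)

```text
time: 14.25
position: [590.7, 15.7, 247.3]
orientation: [[-0.296, 0.955, -0.012], [0.955, 0.296, -0.002], [0.001, -0.012, -1.0]]
contact_force: [4.7, 1.7, -4.1]
gripper_width: 15.6
```

```bash
python3 - <<'E'
from h import *
toolmove((590,15,248),17.2)
m=optics.camera_model("wrist"); im,_=optics.get_image("wrist")
hsv=cv2.cvtColor(im,cv2.COLOR_RGB2HSV); k=((hsv[...,0]<6)|(hsv[...,0]>174))&(hsv[...,1]>190)&(hsv[...,2]>130)
n,l,st,ce=cv2.connectedComponentsWithStats(k.astype(np.uint8))
for i in range(1,n):
    if st[i,4]>200: print("red",onplane(m,ce[i],64).round(1))
save("w7",im[:300])
E
```

```text
t 14.25 pos [590.7  15.7 247.3] yang 17.22 F [ 4.7  1.7 -4.1] w 15.6 J6 -27.0
move cm [-0.05  -0.092 -0.071] twist 0.0004
red [533.5  42.6  64. ]
```

View pics/w7.png

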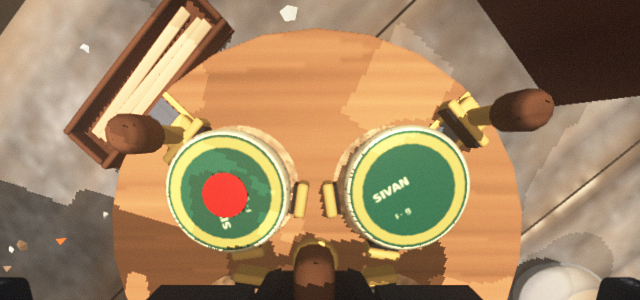

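```bash
python3 - <<'E'
from h import *
m=optics.camera_model("wrist")
A,B,L=[onplane(m,c,18)[:2] for c in((110,168),(233,33),(65,131))]; print(A,B,L,np.linalg.norm(B-A),np.linalg.norm(L-A))
u=(B-A)/np.linalg.norm(B-A); n=np.array([-u[1],u[0]]); print("normal",np.degrees(np.arctan2(n[1],n[0])))
c=A+u*59+n*17; d=onplane(m,(223.5,194.5),64)[:2]
for ax in((590.7,15.7),(589.5,14)):
  for p in(c,d,onplane(m,(135,134),88)[:2]): v=p-ax; print(p.round(1),np.degrees(np.arctan2(v[1],v[0])).round(2),np.linalg.norm(v).round(1))
# same in scene camera
for nm in("scene0","scene6"):
  pass
a=cv2.imread("pics/scene6.png")[270:400,280:420]; cv2.imwrite("pics/s6c.png",cv2.resize(a,(700,650)[:2] if 0 else (640,594),interpolation=cv2.INTER_CUBIC))
E
```

```text
[449.57100877  26.314355  ] [506.39976988 123.23086459] [418.54995653  40.67159099] 112.34908954074828 34.18239177751307
normal 149.613995321554
[464.7  85.8] 150.9 144.1
[533.1  42.5] 155.0 63.5
[497.8  62. ] 153.53 103.8
[464.7  85.8] 150.07 143.9
[533.1  42.5] 153.14 63.2
[497.8  62. ] 152.39 103.5
```

View pics/s6c.png

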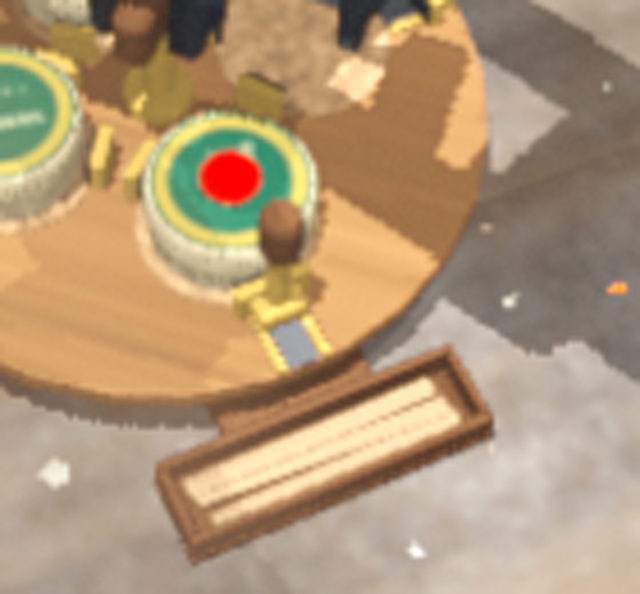

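```bash
python3 - <<'E'
from h import *
m=optics.camera_model("scene")
w=lambda c,z:onplane(m,(280+c[0]/4.571,270+c[1]/4.571),z)[:2]
C=np.array([w(c,18) for c in((160,468),(450,348),(492,410),(194,545))]); c=C.mean(0); e=C[1]-C[0]+C[2]-C[3]
an=lambda v:np.degrees(np.arctan2(v[1],v[0])).round(2)
print(C.round(1),np.linalg.norm(C[1]-C[0]),np.linalg.norm(C[3]-C[0]),"normal",an(e)+90,an(e)-90)
d=w((231,178),64);r=w((296,345),34);k=w((281,232),88)
print("dot",d,"rail",r,"tray",c,"knob",k)
for ax in(np.array((590.7,15.7)),np.array((591.5,16.5))): print([ (an(p-ax),np.linalg.norm(p-ax).round(1)) for p in(d,r,k,c)])
E
```

```text
[[497.  128.1]
 [443.5  26.9]
 [417.8  38.5]
 [470.1 143.4]] 114.47263428215057 30.92030583299551 normal -27.180000000000007 -207.18
dot [532.64947581  41.55198077] rail [483.52574546  67.49486806] tray [457.11521784  84.23734415] knob [496.82894239  61.09289128]
[(np.float64(155.99), np.float64(63.5)), (np.float64(154.21), np.float64(119.0)), (np.float64(154.19), np.float64(104.3)), (np.float64(152.84), np.float64(150.1))]
[(np.float64(156.94), np.float64(64.0)), (np.float64(154.72), np.float64(119.4)), (np.float64(154.78), np.float64(104.6)), (np.float64(153.25), np.float64(150.5))]
```

Call:
servo_tool(moves=[[-1,[0,0,0],0.01],[-1,[0,0,0],0.018],[-1,[0,0,0],0.018],[-1,[0,0,0],0.018],[-1,[0,0,0],0.018],[-1,[0,0,0],0.018]])

```text
time: 14.9
position: [590.7, 15.7, 247.3]
orientation: [[-0.279, 0.96, -0.012], [0.96, 0.279, -0.002], [0.001, -0.012, -1.0]]
contact_force: [3.7, 2.2, -4.6]
gripper_width: 16.0
```

```bash
python3 - <<'E'
from h import *
toolmove((590,15,248),16.2); print(max(abs(np.array(telemetry.read_state()["dq"]))))
print(arm.finish_job())
E
```

```text
t 14.9 pos [590.7  15.7 247.3] yang 16.19 F [ 3.7  2.2 -4.6] w 16.0 J6 -26.0
move cm [-0.049 -0.091 -0.073] twist -0.0002
0.11523300462751163
the job is handed in; nothing more can be done
None
```

The tester is clamped and turned to the front, and the job was handed in at 14.9 s with the gripper still holding the handle bar.

- **Clamp:** the red-dot tin was in seat b. I pushed its knob inwards until it stalled, at about 12 N. Afterwards the knob measured about 103 mm from the axis, against 102.5 mm for shut.
- **Turn:** I gripped the handle bar and turned the stand about 64° clockwise. At hand-in the fingers read 16 mm, which is the bar's thickness, with about 6 N of outside force on the tool.
- **Facing the front:** my checks disagreed slightly. From the turn of the gripper, the tin was already square to the tray before the last correction. The scene camera put it 0.8° short and the wrist camera about 2.5° short, though the wrist view had cut off one end of the tray. I split the difference with a last 1° turn, so about a degree of uncertainty remains. I did not take another picture after it.
- **Other things:** the pictures during the turn showed the other tins and the surrounding items apparently undisturbed. I did not measure them again.

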